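Open the dust extractor's filter housing

TASK

The filter of the bench dust extractor has to be checked. With a fingertip, press the snap tab of the grey housing all the way in, until its top is level with the deck or below, then push the released square cover off its seat and along the guide rails, until the filter opening is completely uncovered and the cover lies flat on the ledge, over the tab. Only press and push: do not lift or tip the cover, and leave the tools and other things on the bench where they are.

Things in the scene. Friction and masses are not known exactly. Their poses are not given: they have to be found in the camera images.
- housing: Fixed grey sheet-metal box of a dust extractor, its flat deck 75 mm above the bench. Origin on the bench, below the centre of the filter opening; z up; its own +y is the way the cover slides off. It spans x -75 to +115, y -130 to +215 mm. Aluminium guide rails 10 mm high, 8 mm wide run along y from -55 to +199 mm, inner faces at x = +-57 mm. A hose port sticks 45 mm out of the -y wall, below the deck.
- cover: Loose aluminium cover, 110 x 110 mm, 20 mm thick, 0.17 to 0.35 kg, lying on the deck over the opening, between the rails (2 mm clearance each side). Origin: centre of its underside; axes as the housing's. Its rear edge (local y = -55 mm, away from the tab) is an upright face to push towards housing +y. Tab out: it moves only 3 mm. Tab in: it slides 142 mm to the end lip.
- tab (a joint): Snap tab, a dark steel block 50 mm (across) by 40 mm (along y), 3 mm ahead of the cover. Value in m: 0 = out, flat top 12 mm above the deck, blocks the cover; 0.014 = pressed straight down, top 2 mm below the deck. Friction catch without a spring: it takes about 5 N all the way and stays where it is left, so press until its top is level with or below the deck. The cover then slides over it.
- tab_top (a point): Centre of the tab's flat top face, moves with the tab; at housing (0, +78 mm), 87 mm above the bench when out. The tab sinks into a slot in the deck, 54 mm (across) by 44 mm, so a narrow fingertip can follow it below the deck.
- opening (a point): Centre of the filter opening, at deck height: a 90 x 90 mm square hole (within +-45 mm of the point) with the pleated filter 10 mm below its rim. The cover sits centred over it at the start.
- ledge (a point): Point on the deck, at housing (0, +125 mm), on the flat ledge that receives the cover; between the guide rails, closed by an end lip 10 mm high with its inner face at housing y = +197 mm.
- rear (a point): Point on the clear, flat deck behind the cover, at housing (0, -90 mm, 75 mm). Between it and the cover two nibs, 10 mm high, at x = +-41 to +-61 mm and y = -56 to -65 mm keep the cover from going back; the 82 mm gap between them is free.
- screwdriver: Loose screwdriver lying on the bench beside the housing; bystander.
- pliers: Loose small pliers with red handles, about 120 mm long, lying on the bench beside the housing; bystander.
- clamp: Loose wooden hand screw clamp, 130 x 95 mm jaws, 35 mm high; bystander.
- casting: Loose brown casting with a flange, 50 x 130 x 42 mm; bystander.
- cup: Loose clear plastic cup, 76 mm wide, 85 mm high; bystander.
- glue_jar: Loose amber jar, 64 mm wide, 75 mm high; bystander.
- tin: Loose small steel tin, 36 mm wide, 28 mm high, standing on the housing's deck outside the guide rail on the +x side; bystander.
Not all that is in view belongs to the job. Of the things like the cover, leave any that is pink; of the rest the larger one is meant.

How it is judged:
On the way, in this order (a step that is already met when the one before it is completed fails the run):
1. the snap tab is pressed in and stays down while the cover is still on its seat (value of joint tab above 0.011 m and y of cover in the frame of housing below 0.012 m), for 0.2 s.
2. the cover is pushed off its seat, clear of the filter opening (y of cover in the frame of housing above 0.1 m and z of cover in the frame of housing between 0.066 and 0.084 m), for 0.2 s.
At the end, for the whole second after the job is handed in: The cover lies flat (within 0.08 rad) and at rest on the ledge between the rails, its centre 100 to 150 mm from the centre of the filter opening along the housing's y and within 15 mm across, its underside within 7 mm of the deck; the tab is still down (over 11 mm of its 14 mm) (y of cover in the frame of housing between 0.1 and 0.15 m and x of cover in the frame of housing between -0.015 and 0.015 m and z of cover in the frame of housing between 0.068 and 0.082 m and angle between cover's own z axis and vertical below 0.08 rad and value of joint tab above 0.011 m and linear speed of cover below 0.02 m/s); the robot touches nothing.
It fails at once if the cover is lifted more than 15 mm off the deck or tipped more than 0.25 rad (z of cover in the frame of housing above 0.09 m or angle between cover's own z axis and vertical above 0.25 rad).
It fails at once if a bystander is moved more than 30 mm (distance of any of screwdriver, pliers, clamp, casting, cup, glue_jar, tin from where it was at the start of the episode above 0.03 m).
It also fails if it takes over 40 s, if anything falls off the work surface, if the arm or the gripper's body presses on something with over 40 N, if the wrist force passes 120 N, or if a joint passes its speed limit or range.

ROBOT

A 7-joint arm with a two-finger parallel gripper is mounted at the origin on the work surface. World frame = base frame: x ahead of the robot, y to its left, z up, the work surface at z = 0. Lengths are in m, angles in rad, forces in N, time in s.
With the tool pointing down it reaches from about 0.425 to 0.925 m from the base axis. Payload 6.8 kg.
Tool frame: the origin (TCP) lies midway between the tips of the shut fingers; the grasp point (between the pads) lies 19 mm behind it; z points along the fingers, x is the direction in which the jaws open and shut, and the axes are right-handed (so a half turn about z gives the same grasp; the last joint's range is limited). The gripper opens to 85 mm and grips with 20 to 120 N. Pads are 22 mm wide; open, the fingers measure 114 mm over their backs; the gripper's body (76 mm by 85 mm) begins 54 mm behind the grasp point. The pads swing forward as they close: fully open they stand 13 mm farther back than shut.
Start: joints at [-1.262, 0.477, 0.022, 1.555, -0.011, 1.109, -0.083], TCP at [0.273, 0.617, 0.231] pointing down, gripper open.
Joint ranges: [-2.96, 2.96], [-0.34, 2.1], [-1.41, 1.46], [0.24, 2.44], [-1.37, 4.51], [0.17, 1.92], [-2.96, 2.96]. Speed limits (rad/s): [2.39, 2.39, 3.14, 3.14, 3.14, 3.14, 3.14].

INTERFACE

Orientations are given as a rotation vector (axis times angle).
In Python, from bench import r gives the robot as it stands. The module is installed in compiled form; this text tells all that it offers.
- The arm moves only by the shell command python3 -m pendant 'ROWS' [OPENING] [FORCE]. ROWS is text: rows parted by semicolons, each of 4 numbers parted by spaces: the shift along the tool's x, y, z in cm, then the turn about the tool's z in degrees. A call has 1 to 8 rows; each row shifts and turns the pose as measured when the row begins, along the tool's axes as they then stand; what a row does not reach is not made up. A row lasts 1/12 s, in which the tool goes at most 41.7 mm and 7.16 degrees, less where a joint would pass 70% of its speed; a pose out of reach is approached as far as the arm can. A call with a gripper value outside its range is refused whole. OPENING is the closure in counts, from 0 (fully open) to 255 (shut), set as the call begins (- or left out, the last holds). The fingers move at their own pace and stop on an object; FORCE is the grip in N (left out, the last holds). Time passes only in rows, so rows that do not move let the fingers close. It gives the time, the measured TCP pose, the force and the opening at its end, in the units of the state.
- r.get_obs(): the state, without advancing time (a new reading comes with each control period).
- r.grab_frame(name): name is "scene" or "top"; returns a dict with "color" (420x560x3 uint8, red, green, blue), "fx", "fy", "cx", "cy" (pixels), "R" (3x3) and "t" (3): a world point X has camera coordinates R X + t. Camera axes: x right, y down, z forward; pixel columns grow to the right and rows downward; lengths in m; the calibration is good to about 2 mm. A picture is of the moment at which its call begins. There is no depth.
- r.hand_in(): hands the job in, once; it reports no verdict.
The state is a dict: "clock": time; "joints": joint angles; "qvel": joint speeds; "tau": joint torques, N m; "tcp_pos": TCP position; "orientation": TCP orientation; "contact_force": force on the tool from outside, world axes, zero at the start; "moment": the same for the moment, N m; "grip_width": finger opening in m.
Only numpy, scipy, OpenCV 4.12 (cv2) and the standard library are available. Lean on these libraries where they do the work, as an engineer would, in place of code of your own. Each camera call takes 0.05 s, during which the arm holds its last target.

## Working session

There is one attempt and no reset: what is moved stays moved. The work goes in short steps, Python scripts to look and compute and a shell command to move; the robot and the scene stay as the last step left them, time stands still between calls to the robot, and variables do not carry over. Pictures are saved under pics/ and viewed, and the job is handed in when it is done.

```bash
mkdir -p pics; python3 - <<'E'
from bench import r
import cv2
o=r.get_obs();print(o)
for n in("scene","top"):
    f=r.grab_frame(n);cv2.imwrite(f"pics/{n}0.png",f["color"][:,:,::-1]);print(n,f["fx"],f["fy"],f["cx"],f["cy"],f["R"],f["t"])
E
```

```text
{'clock': 0.0, 'joints': array([-1.26211924,  0.47782938,  0.02234888,  1.55644262, -0.01152516,
        1.10928488, -0.08306027]), 'qvel': array([ 9.95115077e-04,  2.73517418e-05, -5.71530185e-04,  1.36319567e-03,
        2.64262986e-04,  1.44027591e-03,  1.34406388e-03]), 'tau': array([-4.72390366e-05, -5.96447754e+01,  1.60719652e+00, -2.81209069e+01,
        1.22158119e-02,  9.30874347e-03,  1.46178877e-05]), 'tcp_pos': array([0.27302514, 0.61667859, 0.23030997]), 'orientation': array([ 2.63200349e+00,  1.71325727e+00, -2.30936958e-03]), 'contact_force': array([ 0.27670761, -0.25819062,  0.09634162]), 'moment': array([ 0.07134521,  0.02519067, -0.05205634]), 'grip_width': 0.08558527516281732}
scene 536.9994321911386 536.9994321911386 275.82214204414913 212.11700064053673 [[-0.81595192  0.57811278  0.00284296]
 [ 0.32942733  0.46898561 -0.81946942]
 [-0.47507905 -0.66771109 -0.57311586]] [ 0.44232387 -0.11654956  1.6247107 ]
top 423.45263916002216 423.45263916002216 282.1119980553866 202.61134172677487 [[-0.05870008 -0.99826556 -0.00449234]
 [-0.97712036  0.05837706 -0.20451877]
 [ 0.2044263  -0.00761571 -0.97885233]] [0.02733203 0.56509358 1.14356065]
```

View pics/scene0.png

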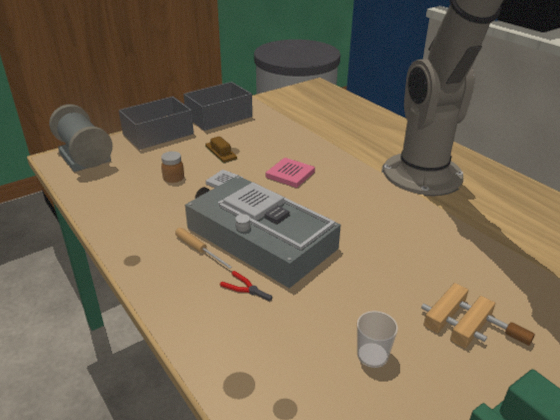

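View pics/top0.png

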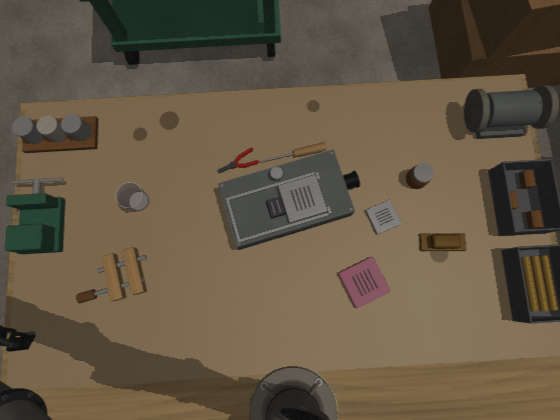

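Candidates for the cover are the light cover on the housing (top 303,198), the small grey plate on the bench (top 382,217) and the pink plate (top 364,282). I pick the one on the housing, since it is larger, not pink and on its seat. Next is a close crop to check it.

```bash
python3 - <<'E'
import cv2
a=cv2.imread("pics/top0.png")[140:255,205:375];cv2.imwrite("pics/c1.png",cv2.resize(a,None,fx=4.6,fy=4.6,interpolation=cv2.INTER_CUBIC))
a=cv2.imread("pics/scene0.png")[165:280,175:345];cv2.imwrite("pics/c2.png",cv2.resize(a,None,fx=4.6,fy=4.6,interpolation=cv2.INTER_CUBIC))
E
```

```text
(no output)
```

View pics/c1.png

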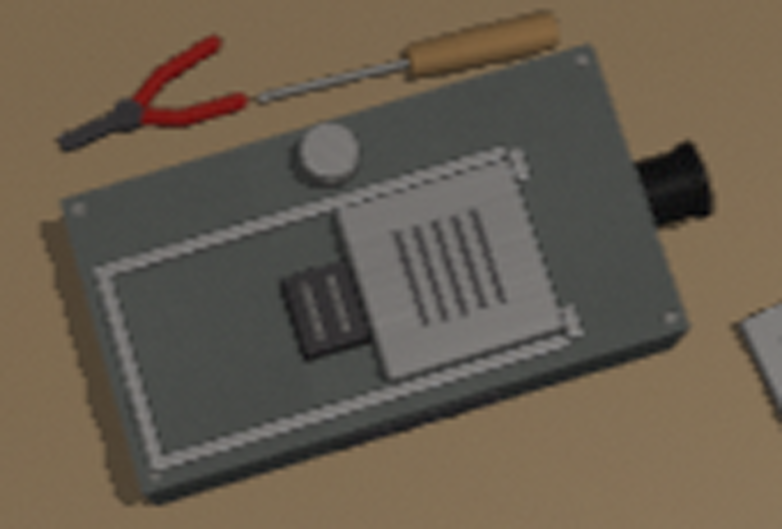

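View pics/c2.png

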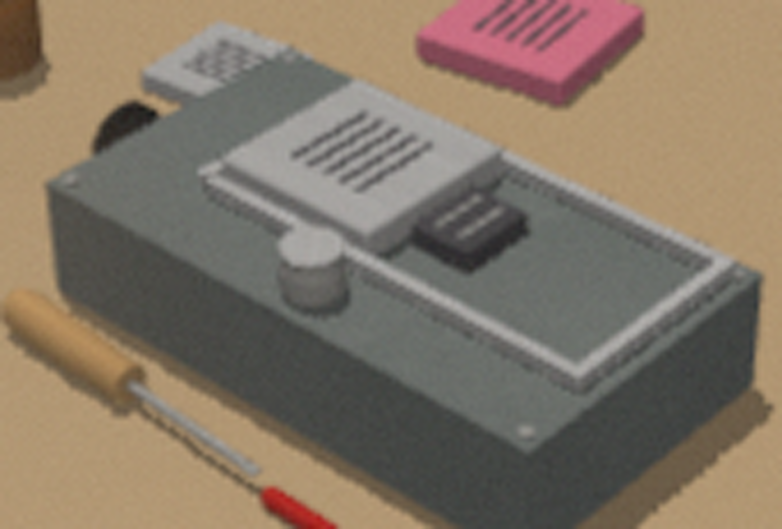

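```bash
cat > h.py <<'E'
import numpy as np
from bench import r
def ray(f,uv,z):
    R,t=np.array(f["R"]),np.array(f["t"]); c=-R.T@t
    d=R.T@np.array([(uv[0]-f["cx"])/f["fx"],(uv[1]-f["cy"])/f["fy"],1.])
    return c+d*(z-c[2])/d[2]
def fit(H,W):
    H,W=np.array(H),np.array(W)[:,:2]
    a,b=H-H.mean(0),W-W.mean(0)
    th=np.arctan2((a[:,0]*b[:,1]-a[:,1]*b[:,0]).sum(),(a*b).sum())
    M=np.array([[np.cos(th),-np.sin(th)],[np.sin(th),np.cos(th)]])
    t=W.mean(0)-M@H.mean(0)
    return th,t,M,(H@M.T+t-W)
E
python3 - <<'E'
from h import *
ft,fs=r.grab_frame("top"),r.grab_frame("scene")
T=lambda x,y:((x+.5)/4.6+205-.5,(y+.5)/4.6+140-.5)
S=lambda x,y:((x+.5)/4.6+175-.5,(y+.5)/4.6+165-.5)
P=[(.115,.215),(.115,-.13),(-.075,-.13),(-.075,.215)]
top=[ray(ft,T(*p),.075) for p in[(62,203),(590,45),(687,328),(147,490)]]
sc=[ray(fs,S(*p),.075) for p in[(527,452),(48,183),(762,278)]]
for n,H,W in(("top",P,top),("scene",[P[0],P[1],P[3]],sc),("both",P+[P[0],P[1],P[3]],top+sc)):
    th,t,M,e=fit(H,W);print(n,np.degrees(th),t,(e*1000).round(1).tolist())
inv=lambda w:((w[:2]-t)@M*1000).round(1)
for p in[(337,210),(388,378),(567,330),(517,160)]:print("cover",inv(ray(ft,T(*p),.095)))
for p in[(375,238),(503,155),(220,160),(352,80)]:print("coverS",inv(ray(fs,S(*p),.095)))
for p in[(282,277),(305,357)]:print("tab front",inv(ray(ft,T(*p),.087)))
for p in[(470,255),(527,213)]:print("tab frontS",inv(ray(fs,S(*p),.087)))
print("tin",inv(ray(ft,T(328,153),.103)))
R=np.array([[0]])
for k in[(0,.078),(0,-.09),(0,.125),(0,0)]:print(k,M@k+t,np.linalg.norm(M@k+t))
from scipy.spatial.transform import Rotation as Ro
print(Ro.from_rotvec(r.get_obs()["orientation"]).as_matrix().round(3),M)
E
```

```text
top 13.689421813981724 [ 0.56856669 -0.06299781] [[1.9, 1.6], [1.6, -1.4], [-0.3, -2.7], [-3.2, 2.4]]
scene 13.231072422713968 [ 0.56767849 -0.06108573] [[1.2, 1.7], [0.3, -1.4], [-1.5, -0.3]]
both 13.521877884406823 [ 0.56834676 -0.06222159] [[2.4, 2.2], [1.1, -1.0], [-0.9, -1.8], [-2.9, 3.5], [0.7, 0.9], [1.5, -1.8], [-1.8, -2.1]]
cover [53.7 54.2]
cover [-53.3  54.9]
cover [-56.7 -55.5]
cover [ 51.8 -59.2]
coverS [54.1 61. ]
coverS [-48.7  60.3]
coverS [ 56.2 -51.3]
coverS [-50.7 -54.1]
tab front [25.5 97.4]
tab front [-25.5  98.1]
tab frontS [ 24.6 100.4]
tab frontS [-24.   98.1]
tin [87.2 49.6]
(0, 0.078) [0.55010907 0.01361631] 0.5502775569123917
(0, -0.09) [ 0.58939026 -0.14972685] 0.6081110182608694
(0, 0.125) [0.53911969 0.0593135 ] 0.5423726824377519
(0, 0) [ 0.56834676 -0.06222159] 0.5717425738638097
[[ 0.405  0.914 -0.   ]
 [ 0.914 -0.405 -0.001]
 [-0.001  0.    -1.   ]] [[ 0.97228071 -0.23381664]
 [ 0.23381664  0.97228071]]
```

The crop confirms it: the cover is 110 mm, on its seat, with the dark tab ahead (+y, left in top) and the tin outside the +x rail. All points agree within about 3 mm. Now I turn the tool so its x lies along housing +y (−37.4°) and shut the fingers.

```bash
python3 -m pendant '0 0 0 -7; 0 0 0 -7; 0 0 0 -7; 0 0 0 -7; 0 0 0 -7; 0 0 0 -2.4; 0 0 0 0' 255 40
cat >> h.py <<'E'
from scipy.spatial.transform import Rotation as Ro
TH=np.radians(13.52);TT=np.array([.5683,-.0622])
MM=np.array([[np.cos(TH),-np.sin(TH)],[np.sin(TH),np.cos(TH)]])
def st():
    o=r.get_obs();A=Ro.from_rotvec(o["orientation"]).as_matrix()
    h=(np.array(o["tcp_pos"])[:2]-TT)@MM*1000
    print("t",o["clock"],"house xy mm",h.round(1),"z",o["tcp_pos"][2].round(4),"toolx deg",np.degrees(np.arctan2(A[1,0],A[0,0])).round(2),"F",np.array(o["contact_force"]).round(1),"w",round(o["grip_width"],4),"tz",A[:,2].round(3))
    return o
E
python3 -c "from h import *;st()"
```

```text
clock: 0.78
tcp_pos: [0.2725, 0.6157, 0.2285]
orientation: [1.916, 2.488, -0.007]
contact_force: [0.2, 0.5, 0.6]
grip_width: 0.0007
t 0.7833 house xy mm [-129.1  728.3] z 0.2285 toolx deg 104.8 F [0.2 0.5 0.6] w 0.0007 tz [-0.001 -0.005 -1.   ]
```

```bash
python3 -m pendant '-3.8 0.8 0 1.3; -4 0.8 0 0; -4 0.8 0 0; -4 0.8 0 0; -4 0.8 0 0; -4 0.8 0 0; -4 0.8 0 0; -4 0.8 0 0'
python3 -c "from h import *;st()"
```

```text
clock: 1.45
tcp_pos: [0.4045, 0.3224, 0.2261]
orientation: [-1.94, -2.464, 0.006]
contact_force: [0.3, 0.0, -0.3]
grip_width: 0.0001
t 1.45 house xy mm [-69.4 412.2] z 0.2261 toolx deg 103.59 F [ 0.3  0.  -0.3] w 0.0001 tz [-0.007  0.    -1.   ]
```

```bash
python3 -m pendant '-4 0.8 0 0; -4 0.8 0 0; -4 0.8 0 0; -4 0.8 0 0; -4 0.8 0 0; -4 0.8 0 0; -4 0.8 0 0; -3 0.8 0 0'
python3 -c "from h import *;st()"
```

```text
clock: 2.12
tcp_pos: [0.5381, 0.0247, 0.2268]
orientation: [-1.963, -2.448, -0.0]
contact_force: [0.2, 0.1, 0.4]
grip_width: -0.0
t 2.1167 house xy mm [-9.  91.5] z 0.2268 toolx deg 102.55 F [0.2 0.1 0.4] w -0.0 tz [-0.003  0.002 -1.   ]
```

```bash
python3 -m pendant '-1.2 0.9 3 -1; 0 0 3 0; 0 0 3 0; 0 0 2 0; 0 0 0 0'
python3 - <<'E'
from h import *
import cv2
st()
a=r.grab_frame("scene")["color"][150:290,165:355,::-1];cv2.imwrite("pics/c3.png",cv2.resize(a,None,fx=4.2,fy=4.2,interpolation=cv2.INTER_CUBIC))
E
```

```text
clock: 2.53
tcp_pos: [0.5564, 0.0017, 0.1162]
orientation: [1.971, 2.436, 0.007]
contact_force: [-0.7, -0.1, 0.7]
grip_width: 0.0
t 2.5333 house xy mm [ 3.3 64.9] z 0.1162 toolx deg 102.04 F [-0.7 -0.1  0.7] w 0.0 tz [ 0.008 -0.001 -1.   ]
```

View pics/c3.png

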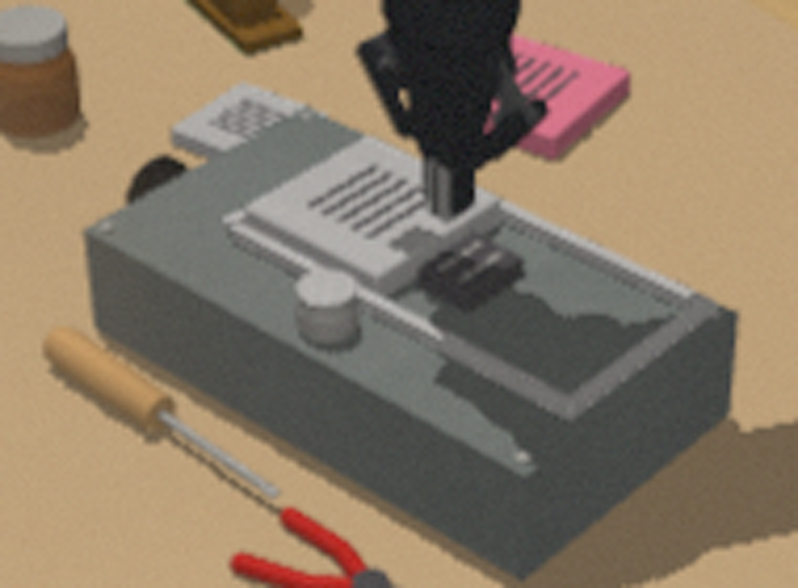

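The fingertip hangs near crop (453,217), a bit too far toward the cover. The state agrees (y 65 mm), so I shift +15 mm.

```bash
python3 -m pendant '1.6 -0.3 0 -1.5; 0 0 0 0; 0 0 0 0'
python3 -c "from h import *;st()"
```

```text
clock: 2.83
tcp_pos: [0.552, 0.0186, 0.121]
orientation: [1.936, 2.46, 0.013]
contact_force: [-0.6, -0.1, -0.5]
grip_width: -0.0002
t 2.8333 house xy mm [ 3.  82.4] z 0.121 toolx deg 103.58 F [-0.6 -0.1 -0.5] w -0.0002 tz [ 0.014 -0.001 -1.   ]
```

```bash
python3 -m pendant '-0.1 -0.2 1 0; 0 0 1 0; 0 0 0.5 0; 0 0 0.3 0; 0 0 0 0'
python3 -c "from h import *;st()"
```

```text
clock: 3.25
tcp_pos: [0.5527, 0.019, 0.0939]
orientation: [1.931, 2.458, 0.021]
contact_force: [0.2, 0.5, -0.3]
grip_width: 0.0003
t 3.25 house xy mm [ 3.8 82.6] z 0.0939 toolx deg 103.69 F [ 0.2  0.5 -0.3] w 0.0003 tz [ 0.02   0.001 -1.   ]
```

```bash
python3 -m pendant '0 0 0.5 0; 0 0 0.5 0; 0 0 0.4 0; 0 0 0.4 0; 0 0 0.3 0'
python3 -c "from h import *;st()"
```

```text
clock: 3.67
tcp_pos: [0.5534, 0.0187, 0.0726]
orientation: [1.933, 2.458, 0.022]
contact_force: [-15.8, -0.6, 51.3]
grip_width: 0.0002
t 3.6667 house xy mm [ 4.4 82.1] z 0.0726 toolx deg 103.62 F [-15.8  -0.6  51.3] w 0.0002 tz [ 0.02   0.002 -1.   ]
```

The tip is at z 72.6 mm with force rising to 51 N, so the tab is on its lower stop. I lift straight up and look.

```bash
python3 -m pendant '0 0 -0.5 0; 0 0 -1 0; 0 0 -3 0; 0 0 -3 0; 0 0 -1 0; 0 0 0 0'
python3 - <<'E'
from h import *
import cv2
st()
a=r.grab_frame("scene")["color"][150:290,165:355,::-1];cv2.imwrite("pics/c4.png",cv2.resize(a,None,fx=4.2,fy=4.2,interpolation=cv2.INTER_CUBIC))
E
```

```text
clock: 4.17
tcp_pos: [0.5513, 0.0178, 0.16]
orientation: [1.935, 2.458, 0.018]
contact_force: [-0.7, -0.2, -0.1]
grip_width: 0.0002
t 4.1667 house xy mm [ 2.2 81.8] z 0.16 toolx deg 103.57 F [-0.7 -0.2 -0.1] w 0.0002 tz [ 0.018  0.001 -1.   ]
```

View pics/c4.png

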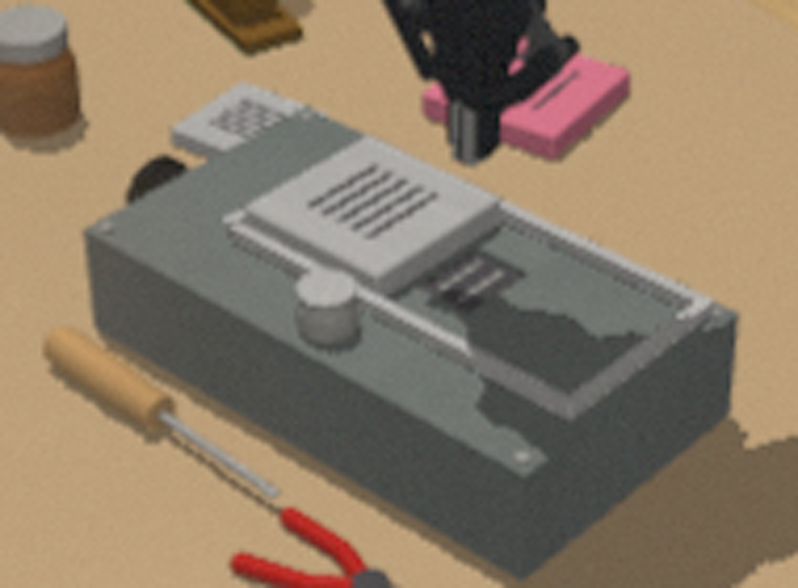

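The tab (crop 475,280) is now flush with the deck and the cover (370,210) is still on its seat. Next I go over the cover to the rear deck.

```bash
python3 -m pendant '-3.5 0 0 0; -4 0 0 0; -4 0 0 0; -3.5 -0.1 0 0; -2 0 0 0; 0 0 0 0; 0 0 0 0'
python3 -c "from h import *;st()"
```

```text
clock: 4.8
tcp_pos: [0.5885, -0.151, 0.1495]
orientation: [1.931, 2.473, 0.009]
contact_force: [-0.3, 0.8, 0.3]
grip_width: 0.0
t 4.8 house xy mm [ -1.1 -91.1] z 0.1495 toolx deg 104.03 F [-0.3  0.8  0.3] w 0.0 tz [ 0.007  0.002 -1.   ]
```

```bash
python3 -m pendant '-0.2 0 2 0; 0 0 2 0; 0 0 1.4 0; 0 0 0.5 0; 0 0 0 0; 0 0 0 0'
python3 - <<'E'
from h import *
import cv2
st()
f=r.grab_frame("scene")
a=f["color"][130:270,165:355,::-1];cv2.imwrite("pics/c5.png",cv2.resize(a,None,fx=4.2,fy=4.2,interpolation=cv2.INTER_CUBIC))
E
```

```text
clock: 5.3
tcp_pos: [0.5866, -0.146, 0.0834]
orientation: [-1.925, -2.479, -0.008]
contact_force: [0.7, 0.8, 0.2]
grip_width: 0.0001
t 5.3 house xy mm [ -1.8 -85.8] z 0.0834 toolx deg 104.35 F [0.7 0.8 0.2] w 0.0001 tz [ 0.     0.006 -1.   ]
```

View pics/c5.png

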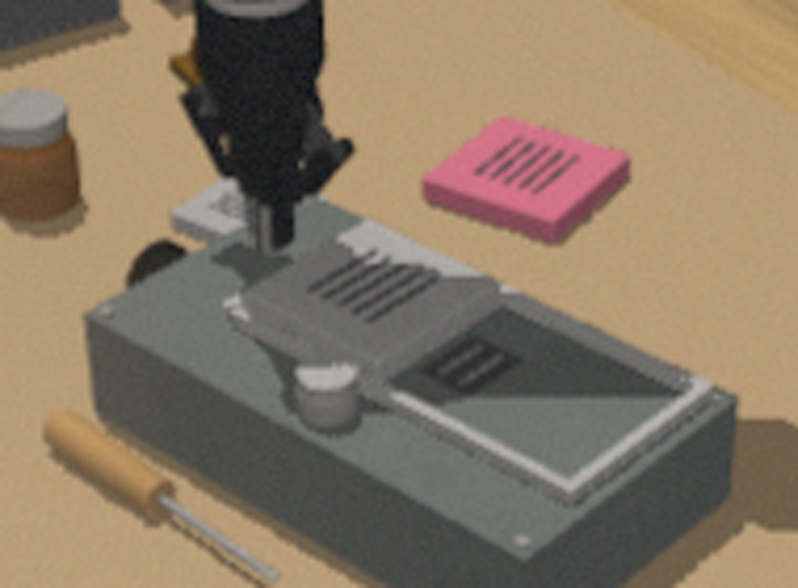

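The fingertip (crop 275,245) stands behind the cover, between the nibs. I start pushing gently.

```bash
python3 -m pendant '0.5 0.1 0.1 0.7; 0.6 0 0.1 0; 0.6 0 0.1 0; 0.7 0 0.1 0; 0.7 0 0 0'
python3 -c "from h import *;st()"
```

```text
clock: 5.77
tcp_pos: [0.5826, -0.1145, 0.083]
orientation: [1.942, 2.464, 0.012]
contact_force: [-0.4, -0.5, -0.8]
grip_width: -0.0
t 5.7667 house xy mm [  1.7 -54.2] z 0.083 toolx deg 103.51 F [-0.4 -0.5 -0.8] w -0.0 tz [ 0.008  0.004 -1.   ]
```

```bash
python3 -m pendant '0.8 -0.1 0.1 0; 0.8 0 0.1 0; 0.8 0 0.1 0; 0.8 0 0.1 0'
python3 -c "from h import *;st()"
```

```text
clock: 6.1
tcp_pos: [0.5748, -0.0817, 0.0806]
orientation: [1.941, 2.46, 0.015]
contact_force: [0.7, -2.5, 2.3]
grip_width: 0.0002
t 6.1 house xy mm [  1.8 -20.4] z 0.0806 toolx deg 103.47 F [ 0.7 -2.5  2.3] w 0.0002 tz [ 0.012  0.002 -1.   ]
```

```bash
python3 -m pendant '0.8 -0.1 0 0; 0.8 0 0 0; 0.8 0 0 0'
python3 - <<'E'
from h import *
import cv2
st()
f=r.grab_frame("scene")
a=f["color"][130:270,165:355,::-1];cv2.imwrite("pics/c6.png",cv2.resize(a,None,fx=4.2,fy=4.2,interpolation=cv2.INTER_CUBIC))
E
```

```text
clock: 6.35
tcp_pos: [0.5674, -0.0559, 0.0804]
orientation: [1.94, 2.46, 0.014]
contact_force: [0.7, -3.0, 1.8]
grip_width: 0.0
t 6.35 house xy mm [0.6 6.3] z 0.0804 toolx deg 103.48 F [ 0.7 -3.   1.8] w 0.0 tz [ 0.012  0.002 -1.   ]
```

View pics/c6.png

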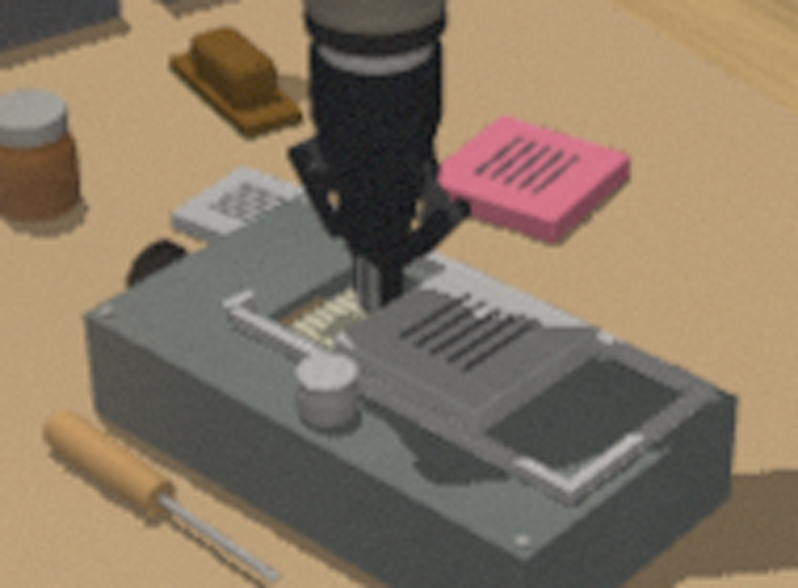

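The cover slides flat over the tab, and the filter is appearing at crop (330,310). By the tip position the cover is at y ≈ 72 mm, so about 50 mm remain.

```bash
python3 -m pendant '0.8 -0.1 0 0; 0.8 0 0 0; 0.8 0 0 0; 0.8 0 0 0; 0.6 0 0 0; 0.3 0 0 0; 0 0 0 0'
python3 - <<'E'
from h import *
import cv2
st()
for n in("top","scene"):
    f=r.grab_frame(n)
    a=(f["color"][140:255,205:375] if n=="top" else f["color"][130:270,165:355])[:,:,::-1];cv2.imwrite(f"pics/d_{n}.png",cv2.resize(a,None,fx=4.2,fy=4.2,interpolation=cv2.INTER_CUBIC))
E
```

```text
clock: 6.98
tcp_pos: [0.5546, -0.0085, 0.08]
orientation: [1.937, 2.466, 0.015]
contact_force: [0.0, -2.3, 2.0]
grip_width: 0.0
t 6.9833 house xy mm [-0.7 55.4] z 0.08 toolx deg 103.69 F [ 0.  -2.3  2. ] w 0.0 tz [ 0.01   0.004 -1.   ]
```

View pics/d_scene.png

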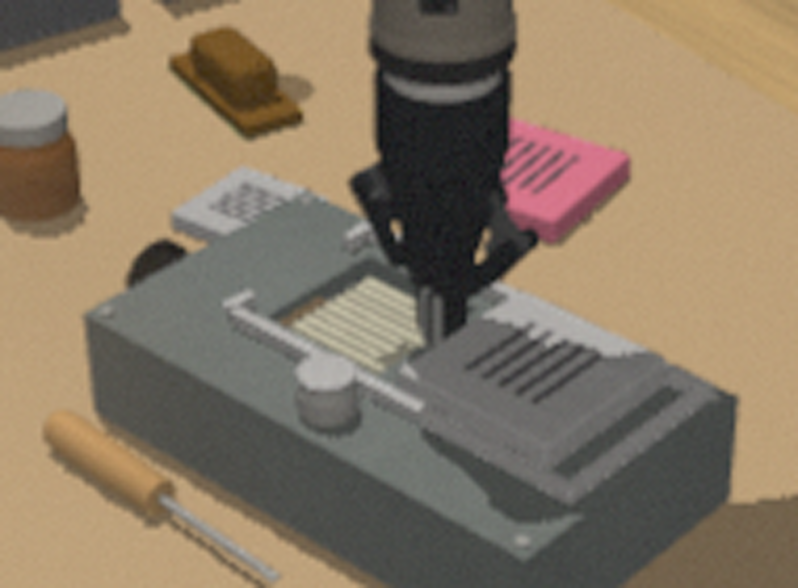

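The cover has cleared the opening and lies flat on the ledge. I back off, rise, and measure.

```bash
python3 -m pendant '-0.8 0 0 0; -1 0 0 0; -0.5 0 -2 0; 0 0 -4 0; -3 0 -4 0; -4 0 -2 0; -4 0 0 0; -3 0 0 0'; python3 -m pendant '-4 0 0 0; -4 0 0 0; -2 0 0 0; 0 0 0 0; 0 0 0 0'
python3 - <<'E'
from h import *
import cv2
st()
for n in("top","scene"):
    f=r.grab_frame(n)
    a=(f["color"][140:255,205:375] if n=="top" else f["color"][130:270,165:355])[:,:,::-1];cv2.imwrite(f"pics/e_{n}.png",cv2.resize(a,None,fx=4.2,fy=4.2,interpolation=cv2.INTER_CUBIC))
E
```

```text
clock: 7.75
tcp_pos: [0.5907, -0.1669, 0.1968]
orientation: [-1.927, -2.478, -0.01]
contact_force: [0.2, -0.8, -0.6]
grip_width: -0.0002
clock: 8.17
tcp_pos: [0.6125, -0.2832, 0.1974]
orientation: [1.947, 2.462, 0.005]
contact_force: [0.6, -0.2, -0.9]
grip_width: 0.0002
t 8.1667 house xy mm [  -8.7 -225.2] z 0.1974 toolx deg 103.33 F [ 0.6 -0.2 -0.9] w 0.0002 tz [ 0.004  0.001 -1.   ]
```

View pics/e_scene.png

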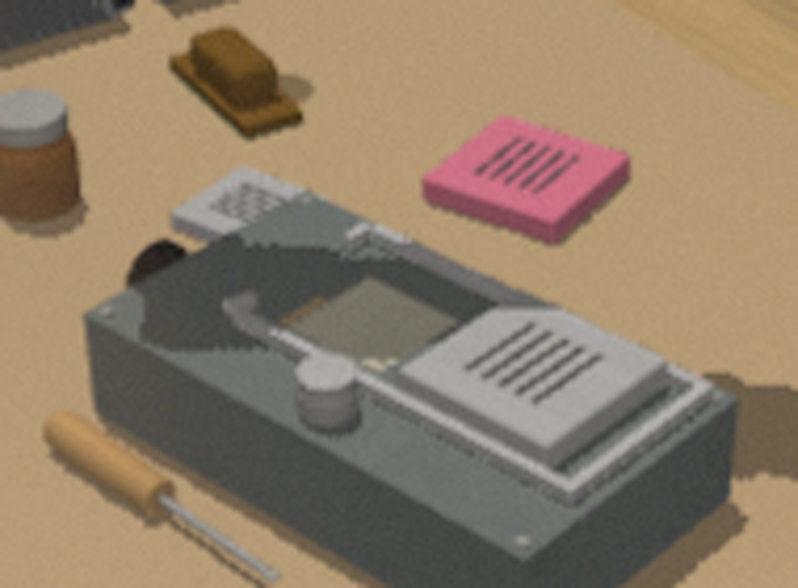

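View pics/e_top.png

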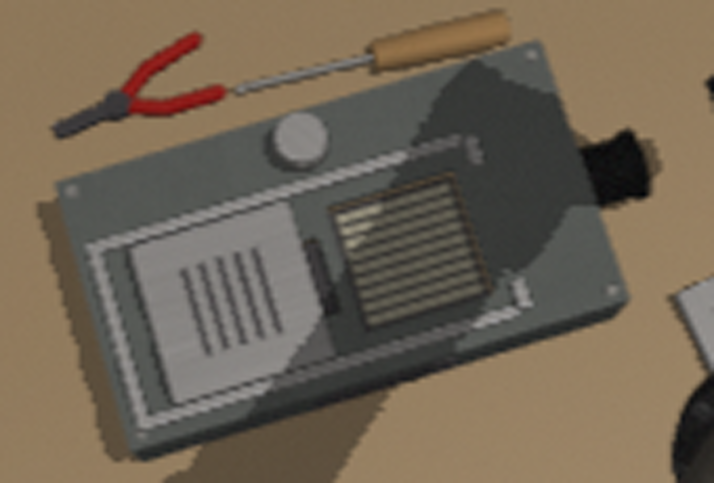

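The filter opening (top crop 410,250) is fully uncovered and the cover (230,305) lies between the rails. The tin, pliers and screwdriver have not moved. Now I measure the cover's corners.

```bash
python3 - <<'E'
from h import *
ft,fs=r.grab_frame("top"),r.grab_frame("scene")
T=lambda x,y:((x+.5)/4.2+205-.5,(y+.5)/4.2+140-.5)
S=lambda x,y:((x+.5)/4.2+165-.5,(y+.5)/4.2+130-.5)
for f,q,L in((ft,T,[(132,250),(175,402),(290,205),(335,358)]),(fs,S,[(547,445),(668,365),(402,368),(525,305)])):
    w=np.array([(ray(f,q(*p),.095)[:2]-TT)@MM*1000 for p in L]);print(w.round(1).tolist(),w.mean(0).round(1))
st()
E
```

```text
[[49.6, 175.8], [-55.1, 176.3], [48.5, 67.9], [-57.7, 69.2]] [ -3.7 122.3]
[[51.2, 177.8], [-51.4, 181.9], [50.2, 71.0], [-44.5, 82.1]] [  1.4 128.2]
t 8.3667 house xy mm [  -6.9 -221.2] z 0.1977 toolx deg 103.63 F [ 0.4  0.5 -0.8] w -0.0 tz [ 0.005  0.002 -1.   ]
```

```bash
python3 -m pendant '0 0 0 0; 0 0 0 0'; python3 -c "
from bench import r
print(r.hand_in())"
```

```text
clock: 8.53
tcp_pos: [0.6138, -0.2752, 0.1976]
orientation: [1.936, 2.473, 0.01]
contact_force: [-0.2, -0.1, 0.1]
grip_width: 0.0005
the job is handed in; nothing more can be done
None
```

I pressed the snap tab in, pushed the cover off the opening onto the ledge, and handed the job in at about 8.5 s. The hand-in gives no verdict.

- **Tab:** I pressed with the shut fingertips until the tip was at z = 72.6 mm against its stop, at 51 N. The picture then showed the tab flush with the deck and the cover still on its seat.
- **Cover:** I pushed its rear face along the rails with a force of about 3 N.
- **Last checks:** The cover's centre measured y ≈ 122 mm, x ≈ −4 mm in the top view and y ≈ 128 mm, x ≈ +1 mm in the scene view. Both are inside the limits. It looked flat, the filter opening was fully uncovered, and the robot was clear of everything.
- **Disagreement:** The two views differ by about 6 mm because the corners were read by eye. One far corner in the scene view was about 10 mm off.
- **Not fully checked:** The tin, pliers, screwdriver, jar and casting looked unmoved. I did not look again at the clamp and the cup, which the tool only passed near or over at about 0.23 m height. The far part of the tab under the cover was not visible at the end.

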